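# Screw the lamp module onto the microscope's slanted lamp port

### The arm

A 6-joint arm with a two-finger parallel gripper is mounted at the origin on the work surface. World frame = base frame: x ahead of the robot, y to its left, z up, the work surface at z = 0. Lengths are in m, angles in rad, forces in N, time in s.
With the tool pointing down it reaches from about 0.35 to 0.875 m from the base axis. Payload 15.5 kg.
Tool frame: the origin (TCP) lies midway between the tips of the shut fingers; the grasp point (between the pads) lies 19 mm behind it; z points along the fingers, x is the direction in which the jaws open and shut, and the axes are right-handed (so a half turn about z gives the same grasp; the last joint's range is limited). The gripper opens to 85 mm and grips with 20 to 120 N. Pads are 22 mm wide; open, the fingers measure 114 mm over their backs; the gripper's body (76 mm by 85 mm) begins 54 mm behind the grasp point. The pads swing forward as they close: fully open they stand 13 mm farther back than shut.
Start: joints at [-1.405, 0.494, 1.345, -0, 1.302, -0.096], TCP at [0.161, -0.604, 0.193] pointing down, gripper open.
Joint ranges: [-2.91, 2.91], [-0.82, 2.16], [0.22, 2.67], [-1.22, 4.37], [0.12, 2.79], [-3.08, 3.08]. Speed limits (rad/s): [1.89, 1.89, 2.57, 3.01, 3.01, 3.01].

### API

Orientations are given as [roll, pitch, yaw] about the fixed x, y, z axes, in that order (R = Rz(yaw) Ry(pitch) Rx(roll)).
In Python, from cell import robot gives the robot as it stands. The module is installed in compiled form; this text tells all that it offers. Calls block until the motion is done:
- robot.movep(position, orientation): joint-space move of the TCP to a pose.
- robot.line_to(position, orientation=None, rate=0.15, stop_force=None): straight line of the TCP; orientation=None keeps the orientation; rate is the mean speed in m/s. With stop_force (N) it stops when the force on the tool has changed by that much, and returns True; else False.
- robot.move_joints(angles): joint-space move.
- robot.grip(opening): opening from 0.0 (shut) to 1.0 (fully open); the grip force is fixed at half the most; returns when the fingers have stopped.
- robot.hold(seconds).
- robot.ik(position, orientation): joint angles nearest the present ones, or None.
- robot.sense(): the state.
- robot.get_image(name): name is "scene" or "side" or "wrist"; returns a dict with "frame" (384x512x3 uint8, red, green, blue), "vertical_fov" (degrees; the focal length in pixels is half the picture's height over the tangent of half this angle, whatever the lens; pixels are square), "cx", "cy" (the principal point, pixels), "extrinsics" (4x4, takes a point from camera to world coordinates); the wrist camera has in their place "mount" (4x4, takes a point from camera to tool coordinates, whose origin is the TCP and whose axes are the tool frame's). Camera axes: x right, y up, looking along -z (the intrinsics and any distortion apply to the point x, -y, -z); pixel columns grow to the right and rows downward; lengths in m; the calibration is good to about 2 mm. A picture is of the moment at which its call begins: read the wrist's pose just before it. There is no depth.
A pose or a line that the arm cannot do raises robot.MotionError and nothing moves.
- robot.finish_job(): hands the job in, once; it reports no verdict.
The state is a dict: "t": time; "joints": joint angles; "dq": joint speeds; "effort": joint torques, N m; "position": TCP position; "tcp_rot": TCP orientation; "ft_force": force on the tool from outside, world axes, zero at the start; "torque": the same for the moment, N m; "finger_gap": opening from 0.0 (shut) to 1.0 (fully open).
Only numpy, scipy, OpenCV 4.12 (cv2) and the standard library are available. Lean on these libraries where they do the work, as an engineer would, in place of code of your own. Each camera call takes 0.05 s, during which the arm holds its last target.

### The job

Pick up the finned lamp module and put it squarely over the slanted threaded neck on the side of the microscope. Its pins will usually land on top of the thread: turn it backwards (anticlockwise) with light pressure until you feel it drop into the thread start, then screw it in clockwise until it is fully home against the steel flange, and let go. Do not force it while its pins are still on top of the thread, and leave the well plate, the marker and the jar where they are.

Things in the scene. Friction and masses are not known exactly. Their poses are not given: they have to be found in the camera images.
- lamp_mid (a point): Centre of the loose lamp module (95 mm tall, 0.2 to 0.45 kg), half-way up its axis; z points to its grip end. It stands on its skirt, grip up. Black skirt: 60 mm outside diameter, lowest 46 mm, green band. Above it a finned aluminium grip, a cylinder 42 mm in diameter and 49 mm tall, from 1.5 mm below this point to 47.5 mm above it.
- lamp: The same lamp module; origin at the centre of the skirt's rim, 47.5 mm below lamp_mid. The skirt is open below, 34 mm deep, 52 mm inside diameter, mouth slightly flared. Three round 5 mm pins stick 4.7 mm inwards from its wall, 120 degrees apart, 15 mm above the rim; their angle about the axis is not told and must be felt.
- port_mouth (a point): Centre of the flat top of the threaded neck on the microscope (fixed). z points out along its axis, which leans 32 degrees from vertical, to the microscope's right (roughly -y); x is level. Aluminium neck 49.5 mm in diameter; the lamp's skirt goes over it. The lamp's pins on the thread's crests: lamp_mid 35 mm out along z; dropped into the thread starts: 26 mm; home: 20 mm.
- tube: The port's tube, same frame as port_mouth. Right-hand three-start thread. Each crest is flat, at the mouth's level, 72 degrees long. At its clockwise end a tooth, 12 degrees wide and 3 mm higher, stops a pin on the crest. Off its anticlockwise end is the thread start, a gap 36 degrees wide and 9 mm deep. The gaps' angle differs each time and must be felt.
- port_flange (a point): Centre of the steel flange's face (72 mm diameter), 27.5 mm below the mouth along the port's axis. From anywhere on top of the thread the pins drop into a gap within 120 degrees of anticlockwise turn; then 75 to 100 degrees clockwise, the last 66 drawing the lamp in by 6 mm, bring the skirt's rim onto this flange and the pins to the thread's end.
- plate_mid (a point): Bystander: clear 24-well plate, 85 x 127 x 18 mm, loose on the microscope's glass stage (58 mm above the table); centre.
- marker_mid (a point): Bystander: black and blue marker pen, 143 mm long, 16 mm thick, loose on the table; its x axis lies along it.
- jar_mid (a point): Bystander: specimen jar with a green lid, 52 mm in diameter, 85 mm tall, loose on the table; centre.
- microscope: Microscope (fixed), origin on the table; its x points away from the robot, z up. White base 300 x 320 mm, 50 mm high, centred at (0, 40) mm. Port mouth at (-80, -115, 135) mm. A 50 mm square column, 440 mm high, at (105, 165) mm; a head 76 mm across at (45, 110) mm, its underside 255 mm above the table.
Not all that is in view belongs to the job. Leave any pink look-alike of the lamp alone.

How it is judged:
On the way, in this order (a step that is already met when the one before it is completed fails the run):
1. the lamp is set squarely over the neck, pins not yet in the thread (x of lamp_mid in the frame of port_mouth between -0.005 and 0.005 m and y of lamp_mid in the frame of port_mouth between -0.005 and 0.005 m and z of lamp_mid in the frame of port_mouth between 0.0295 and 0.042 m and angle between the z axis of lamp_mid and the z axis of port_mouth, either way round below 0.15 rad).
2. its pins have dropped into the thread start (x of lamp_mid in the frame of port_mouth between -0.004 and 0.004 m and y of lamp_mid in the frame of port_mouth between -0.004 and 0.004 m and z of lamp_mid in the frame of port_mouth between 0.018 and 0.028 m and angle between the z axis of lamp_mid and the z axis of port_mouth, either way round below 0.12 rad).
At the end, for the whole second after the job is handed in: the lamp is screwed home: lamp_mid at most 21.5 mm out from the port's mouth (20 is fully home), within 3 mm of the port's axis and 4 degrees of its direction, at rest and released (x of lamp_mid in the frame of port_mouth between -0.003 and 0.003 m and y of lamp_mid in the frame of port_mouth between -0.003 and 0.003 m and z of lamp_mid in the frame of port_mouth between 0.016 and 0.0215 m and angle between the z axis of lamp_mid and the z axis of port_mouth, either way round below 0.07 rad and linear speed of lamp below 0.02 m/s and contact force between the fingers and lamp below 0.05 N); the robot touches nothing.
It fails at once if the well plate, the marker or the jar is moved by more than 20 mm (distance of any of plate_mid, marker_mid, jar_mid from where it was at the start of the episode above 0.02 m).
It fails at once if the lamp is forced against the port (more than 80 N) while its pins are still on top of the thread (contact force between lamp and microscope above 80 N and z of lamp_mid in the frame of port_mouth above 0.03 m).
It also fails if it takes over 64 s, if anything falls off the work surface, if the arm or the gripper's body presses on something with over 40 N, if the wrist force passes 120 N, or if a joint passes its speed limit or range.

## Working session

There is one attempt and no reset: what is moved stays moved. The work goes in short steps, each a Python script; the robot and the scene stay as the last script left them, time stands still between calls to the robot, and variables do not carry over. Pictures are saved under pics/ and viewed, and the job is handed in when it is done.

```bash
mkdir -p pics; ls; python3 - <<'E'
from cell import robot
import cv2,numpy as np
s=robot.sense(); print(s)
for n in ["scene","side","wrist"]:
    d=robot.get_image(n); cv2.imwrite(f"pics/{n}0.png",d["frame"][:,:,::-1])
    print(n,{k:(np.round(v,4).tolist() if not np.isscalar(v) else v) for k,v in d.items() if k!="frame"})
E
```

```text
pics
{'t': 0.0, 'joints': array([-1.40548343e+00,  4.94160665e-01,  1.34617604e+00,  7.17200684e-06,
        1.30247954e+00, -9.55199335e-02]), 'dq': array([-1.68866900e-03, -1.23370655e-03, -1.96970803e-04,  4.09314196e-04,
        3.27950588e-04,  1.07021936e-05]), 'effort': array([ 5.35486310e-03, -8.82153225e+01, -3.83861053e+01,  3.95830903e-04,
        9.81287565e-03, -4.80937530e-06]), 'position': array([ 0.16110196, -0.60344238,  0.19289906]), 'tcp_rot': array([-3.14146907e+00,  1.21735409e-03, -1.30996533e+00]), 'ft_force': array([-0.29272345, -1.07718399, -0.65286105]), 'torque': array([ 0.00709915, -0.01948949,  0.01523033]), 'finger_gap': 1.0013980842606647}
scene {'vertical_fov': 50.97054284529972, 'cx': 253.90656875253072, 'cy': 195.55232788235926, 'extrinsics': [[0.602, -0.6191, 0.5044, 1.1022], [0.7983, 0.4796, -0.3642, -0.4458], [-0.0164, 0.6219, 0.7829, 0.9261], [0.0, 0.0, 0.0, 1.0]]}
side {'vertical_fov': 45.09453560327671, 'cx': 264.0810933007007, 'cy': 198.35277784461059, 'extrinsics': [[0.9915, 0.0857, -0.0976, 0.4583], [-0.1296, 0.704, -0.6983, -0.8121], [0.0089, 0.705, 0.7091, 0.8459], [0.0, 0.0, 0.0, 1.0]]}
wrist {'vertical_fov': 60.58526461133959, 'cx': 250.37900666459973, 'cy': 195.93201570666537, 'mount': [[1.0, 0.0002, 0.0006, -0.0005], [0.0003, -0.9644, -0.2644, -0.0679], [0.0006, 0.2644, -0.9644, -0.1815], [0.0, 0.0, 0.0, 1.0]]}
```

View pics/scene0.png

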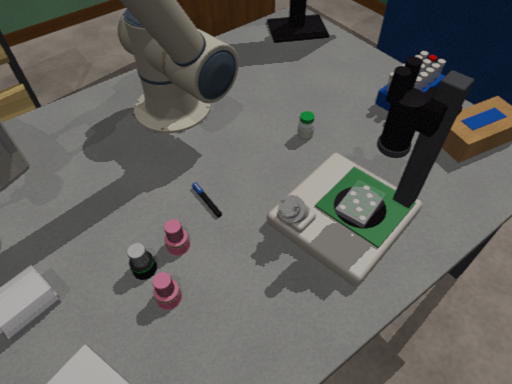

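View pics/side0.png

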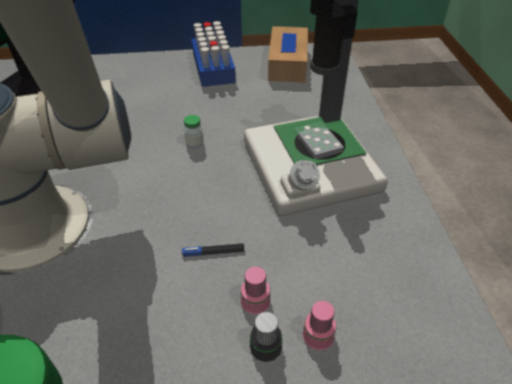

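View pics/wrist0.png

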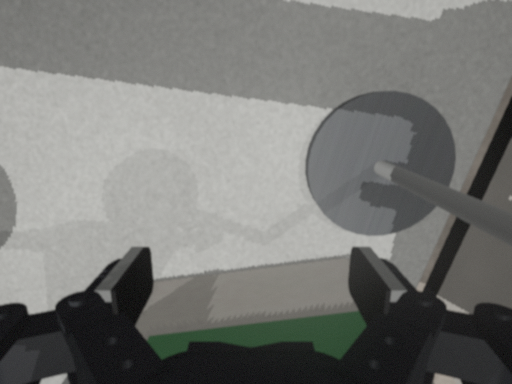

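Candidates for the lamp: the dark/grey one at scene (142,258) / side (266,335); pink ones at scene (176,237) and (166,291); the jar at scene (307,125). By its black skirt and aluminium grip, I choose the first. Port at scene (292,210), side (302,177). Close crops next.

```bash
cat > h.py <<'E'
import numpy as np,cv2
from scipy.spatial.transform import Rotation as Ro
def proj_setup(d,tcp=None):
    f=d["frame"].shape[0]/2/np.tan(np.radians(d["vertical_fov"])/2)
    E=np.array(d["extrinsics"]) if "extrinsics" in d else tcp@np.array(d["mount"])
    return f,d["cx"],d["cy"],E
def ray(c,u,v):
    f,cx,cy,E=c
    r=E[:3,:3]@np.array([(u-cx)/f,-(v-cy)/f,-1]); return E[:3,3],r/np.linalg.norm(r)
def proj(c,P):
    f,cx,cy,E=c
    p=(np.asarray(P)-E[:3,3])@E[:3,:3]; return np.stack([cx+f*p[...,0]/-p[...,2],cy-f*p[...,1]/-p[...,2]],-1)
def plane(c,u,v,z):
    o,r=ray(c,u,v); return o+r*(z-o[2])/r[2]
def tri(a,b):
    A=np.zeros((3,3));B=np.zeros(3)
    for o,r in(a,b):
        M=np.eye(3)-np.outer(r,r);A+=M;B+=M@o
    P=np.linalg.solve(A,B); return P,[np.linalg.norm(np.cross(P-o,r)) for o,r in(a,b)]
def T(s):
    M=np.eye(4);M[:3,:3]=Ro.from_euler('xyz',s["tcp_rot"]).as_matrix();M[:3,3]=s["position"];return M
E
python3 - <<'E'
import cv2,numpy as np
a=cv2.imread('pics/scene0.png');b=cv2.imread('pics/side0.png')
def c(i,u,v,w):return cv2.resize(i[v-w:v+w,u-w:u+w],(400,300*4//3),interpolation=cv2.INTER_CUBIC)
r1=np.hstack([c(a,142,258,35),c(b,266,335,35)])
r2=np.hstack([c(a,292,210,30),c(b,302,177,30)])
cv2.imwrite('pics/c1.png',r1);cv2.imwrite('pics/c2.png',r2)
E
```

```text
(no output)
```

View pics/c1.png

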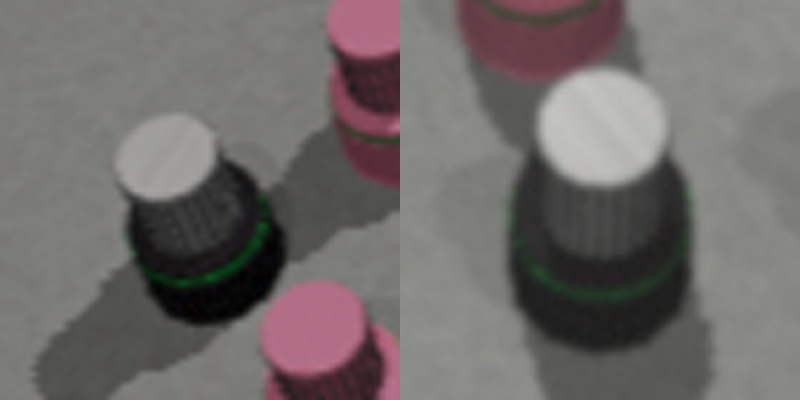

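View pics/c2.png

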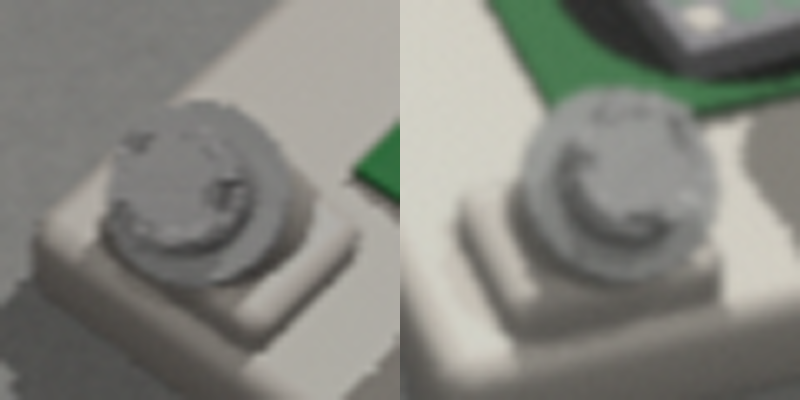

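The crop confirms the choice: black skirt, green band, bare-metal top at scene ≈(136,250), side ≈(266,322). The port's flange and neck show at scene ≈(292,209), side ≈(303,175). Measuring now.

```bash
python3 - <<'E'
from cell import robot
from h import *
D={n:robot.get_image(n) for n in("scene","side")}
C={n:proj_setup(D[n]) for n in D}
def blob(n,u,v,w,lo):
    f=D[n]["frame"].astype(int); m=((f.min(2)>lo)&(f.max(2)-f.min(2)<25)).astype(np.uint8)
    k=np.zeros_like(m);k[v-w:v+w,u-w:u+w]=1;m&=k
    cs,_=cv2.findContours(m,0,2);c=max(cs,key=cv2.contourArea);M=cv2.moments(c);return M['m10']/M['m00'],M['m01']/M['m00'],cv2.contourArea(c),cv2.boundingRect(c)
pa=blob("scene",136,250,13,135);pb=blob("side",266,322,16,150);print(pa,pb)
print("lamp top",plane(C["scene"],136.2,250.5,.095),plane(C["side"],266.5,322.2,.095),tri(ray(C["scene"],136.2,250.5),ray(C["side"],266.5,322.2)))
print("lamp blob",plane(C["scene"],*pa[:2],.095),plane(C["side"],*pb[:2],.095))
# base: white mask
for n,(u,v) in {"scene":(345,215),"side":(315,165)}.items():
    f=D[n]["frame"].astype(int); 
    im=D[n]["frame"][:,:,::-1][v-75:v+75,u-100:u+100]; cv2.imwrite(f"pics/base_{n}.png",cv2.resize(im,(800,600),interpolation=cv2.INTER_CUBIC))
E
```

```text
(135.30686274509802, 249.85882352941175, 170.0, (127, 243, 17, 15)) (266.0931216931217, 321.7015873015873, 315.0, (256, 312, 22, 20))
lamp top [ 0.52839684 -0.38272588  0.095     ] [ 0.52507259 -0.3863129   0.095     ] (array([ 0.52526943, -0.38280091,  0.08982984]), [np.float64(0.0005796288103584421), np.float64(0.0005796288103584699)])
lamp blob [ 0.52547643 -0.3836215   0.095     ] [ 0.52447574 -0.38522554  0.095     ]
```

View pics/base_scene.png

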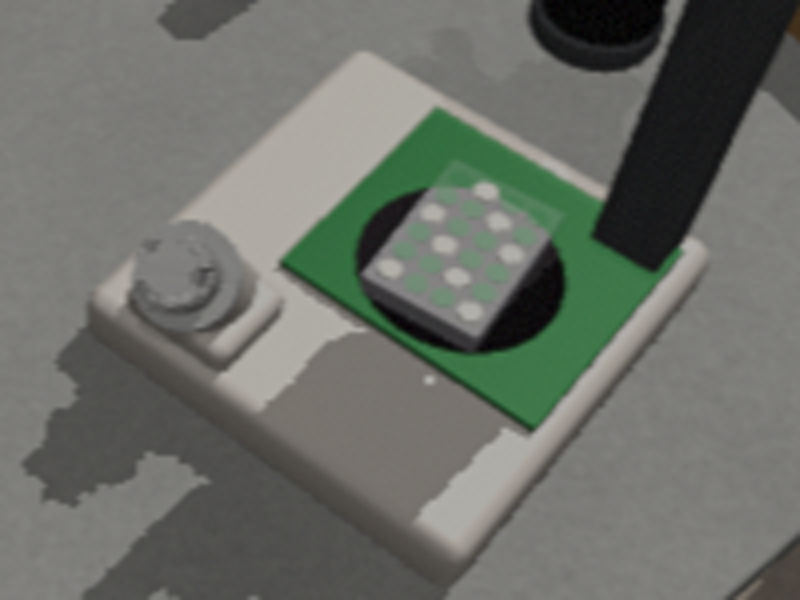

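View pics/base_side.png

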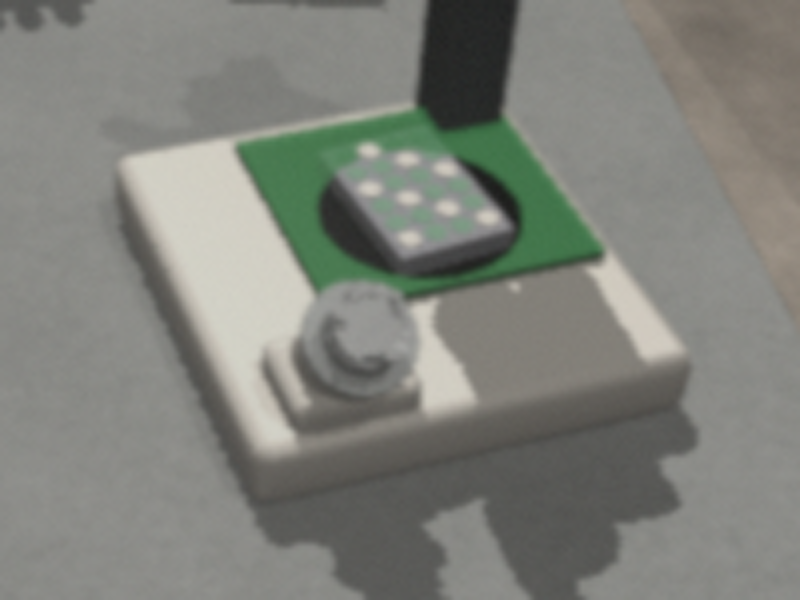

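```bash
python3 - <<'E'
from cell import robot
from h import *
C={n:proj_setup(robot.get_image(n)) for n in("scene","side")}
sc=np.array([(437,107),(282,264),(532,432),(683,253)])/4+[245,140]
sd=np.array([(237,147),(322,300),(602,252),(500,115)])/4+[215,90]
P=[]
for a,b in zip(sc,sd):
    p,e=tri(ray(C["scene"],*a),ray(C["side"],*b));P.append(p);print(p,e[0],plane(C["scene"],*a,.058),plane(C["side"],*b,.058))
Q=[(plane(C["scene"],*a,.058)+plane(C["side"],*b,.058))/2 for a,b in zip(sc,sd)]
for i in range(4):
    d=Q[(i+1)%4]-Q[i];print(np.linalg.norm(d),np.degrees(np.arctan2(d[1],d[0])))
for a,b in [((90,300),(262,462)),((365,52),(120,160))]:
    a=np.array(a)/4+[245,140];b=np.array(b)/4+[215,90]
    print("base",tri(ray(C["scene"],*a),ray(C["side"],*b)),plane(C["scene"],*a,.045),plane(C["side"],*b,.045))
b=np.array([690,365])/4+[215,90];print(plane(C["side"],*b,.045)); a=np.array([462,565])/4+[245,140];print(plane(C["scene"],*a,.045))
# flange disc centre, neck top centre
for a,b in [((185,277),(358,340))]:
    a=np.array(a)/4+[245,140];b=np.array(b)/4+[215,90];print("port",tri(ray(C["scene"],*a),ray(C["side"],*b)))
E
```

```text
[0.63371211 0.25627296 0.05117291] 0.0015782022663760763 [0.63613321 0.25258879 0.058     ] [0.63261415 0.2447184  0.058     ]
[0.66640093 0.07580246 0.05161924] 0.004622236660817841 [0.67306584 0.06737394 0.058     ] [0.66335467 0.07478127 0.058     ]
[0.86151147 0.10698462 0.05099386] 0.001156163550466717 [0.86414673 0.10136636 0.058     ] [0.85775117 0.10041414 0.058     ]
[0.83211439 0.28611176 0.04764759] 0.007501285799448602 [0.83069048 0.28625366 0.058     ] [0.82805217 0.26058466 0.058     ]
0.18077098087091803 -79.21178546117446
0.19503076251128876 8.792776660702462
0.17539490628087914 100.37193349722654
0.19656402181799779 -172.76193242813355
base (array([ 0.60600166, -0.04385854,  0.03670953]), [np.float64(0.00040202985536030514), np.float64(0.00040202985536041854)]) [ 0.61031877 -0.04723086  0.045     ] [ 0.60462943 -0.05221543  0.045     ]
base (array([0.55101429, 0.26750211, 0.03691313]), [np.float64(3.113681444686338e-05), np.float64(3.113681444708454e-05)]) [0.55600119 0.26104953 0.045     ] [0.55009733 0.25666344 0.045     ]
[ 8.88241737e-01 -4.96134993e-04  4.50000000e-02]
[0.89778765 0.00782221 0.045     ]
port (array([ 0.66618088, -0.01549088,  0.10430424]), [np.float64(8.477771015069784e-05), np.float64(8.477771015084831e-05)])
```

```bash
cat >> h.py <<'E'
def axis(yaw): return Ro.from_euler('z',yaw).apply([0,-np.sin(np.radians(32)),np.cos(np.radians(32))])
def portR(yaw,phi):
    """tool z = -axis; tool x level (microscope x) turned by phi (rad, + = anticlockwise seen from outside) about axis"""
    a=axis(yaw);x=np.array([np.cos(yaw),np.sin(yaw),0]);R=np.stack([x,np.cross(-a,x),-a],1)
    return Ro.from_rotvec(a*phi).as_matrix()@R
def eul(R): return Ro.from_matrix(R).as_euler('xyz')
E
python3 - <<'E'
from cell import robot
from h import *
C={n:proj_setup(robot.get_image(n)) for n in("scene","side")}
yaw=np.radians(10);m=np.array([.6685,-.030,.135]);a=axis(yaw)
for off in(.2,.06,.03):
  for phi in range(-180,181,30):
    q=robot.ik(m+a*off,eul(portR(yaw,np.radians(phi))))
    print(off,phi,None if q is None else np.round(q,2))
# pink tops: scene/side centroids
for u,v in[(174,229),(162,281)]: print("pink",plane(C["scene"],u,v,.095))
for u,v in[(256,274),(321,309)]: print("pink",plane(C["side"],u,v,.095))
for y in range(-180,180,30):
    q=robot.ik([.525,-.384,.2],[np.pi,0,np.radians(y)]);print(y,None if q is None else np.round(q,2))
E
```

```text
0.2 -180 [-0.5   0.73  0.75  0.47  1.99  2.59]
0.2 -150 [-0.5   0.73  0.75  0.47  1.99  2.06]
0.2 -120 [-0.5   0.73  0.75  0.47  1.99  1.54]
0.2 -90 [-0.5   0.73  0.75  0.47  1.99  1.02]
0.2 -60 [-0.5   0.73  0.75  0.47  1.99  0.49]
0.2 -30 [-0.5   0.73  0.75  0.47  1.99 -0.03]
0.2 0 [-0.5   0.73  0.75  0.47  1.99 -0.55]
0.2 30 [-0.5   0.73  0.75  0.47  1.99 -1.08]
0.2 60 [-0.5   0.73  0.75  0.47  1.99 -1.6 ]
0.2 90 [-0.5   0.73  0.75  0.47  1.99 -2.12]
0.2 120 [-0.5   0.73  0.75  0.47  1.99 -2.65]
0.2 150 None
0.2 180 [-0.5   0.73  0.75  0.47  1.99  2.59]
0.06 -180 [-0.43  0.74  1.05  0.46  1.68  2.52]
0.06 -150 [-0.43  0.74  1.05  0.46  1.68  1.99]
0.06 -120 [-0.43  0.74  1.05  0.46  1.68  1.47]
0.06 -90 [-0.43  0.74  1.05  0.46  1.68  0.95]
0.06 -60 [-0.43  0.74  1.05  0.46  1.68  0.42]
0.06 -30 [-0.43  0.74  1.05  0.46  1.68 -0.1 ]
0.06 0 [-0.43  0.74  1.05  0.46  1.68 -0.62]
0.06 30 [-0.43  0.74  1.05  0.46  1.68 -1.15]
0.06 60 [-0.43  0.74  1.05  0.46  1.68 -1.67]
0.06 90 [-0.43  0.74  1.05  0.46  1.68 -2.2 ]
0.06 120 [-0.43  0.74  1.05  0.46  1.68 -2.72]
0.06 150 [-0.43  0.74 
[... 654 characters left out ...]
5  1.1   0.46  1.62  2.51]
pink [ 0.52998742 -0.27983386  0.095     ]
pink [ 0.63664646 -0.37253999  0.095     ]
pink [ 0.51864261 -0.278984    0.095     ]
pink [ 0.62886142 -0.37190338  0.095     ]
-180 [-0.72  0.52  1.27  0.    1.35  2.42]
-150 [-0.72  0.52  1.27  0.    1.35  1.89]
-120 [-0.72  0.52  1.27 -0.    1.35  1.37]
-90 [-0.72  0.52  1.27 -0.    1.35  0.85]
-60 [-0.72  0.52  1.27 -0.    1.35  0.32]
-30 [-0.72  0.52  1.27 -0.    1.35 -0.2 ]
0 [-0.72  0.52  1.27 -0.    1.35 -0.72]
30 [-0.72  0.52  1.27 -0.    1.35 -1.25]
60 [-0.72  0.52  1.27  0.    1.35 -1.77]
90 [-0.72  0.52  1.27  0.    1.35 -2.29]
120 [-0.72  0.52  1.27  0.    1.35 -2.82]
150 [-0.72  0.52  1.27  0.    1.35  2.94]
```

```bash
python3 - <<'E'
from cell import robot
from h import *
import pickle
yaw=np.radians(10);m=np.array([.6685,-.030,.135]);a=axis(yaw)
out=[]
for phi in(-120,60):
    robot.movep(m+a*.13,eul(portR(yaw,np.radians(phi))));robot.hold(.2)
    s=robot.sense();d=robot.get_image("wrist");out.append((s,d))
    c=proj_setup(d,T(s));print(phi,s["t"],proj(c,m),proj(c,m-a*.0275),s["ft_force"])
    im=d["frame"][:,:,::-1].copy();cv2.imwrite(f"pics/port{phi}.png",im)
pickle.dump(out,open("port.pkl","wb"))
E
```

```text
-120 3.1667 [251.64095488 177.83231084] [251.57321527 172.28962348] [ 0.25674533  0.75502336 -0.35656593]
60 6.175 [248.67066272 177.17438658] [248.77635556 171.64244253] [-0.8517441  -0.26570359  0.43690063]
```

View pics/port-120.png

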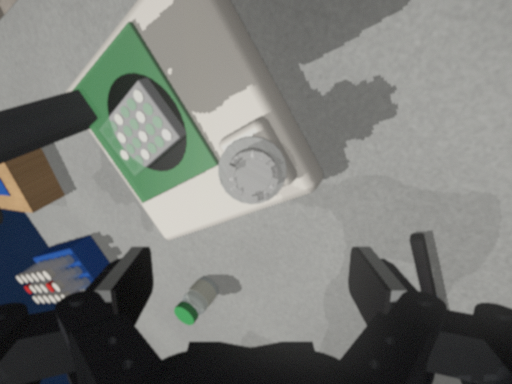

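View pics/port60.png

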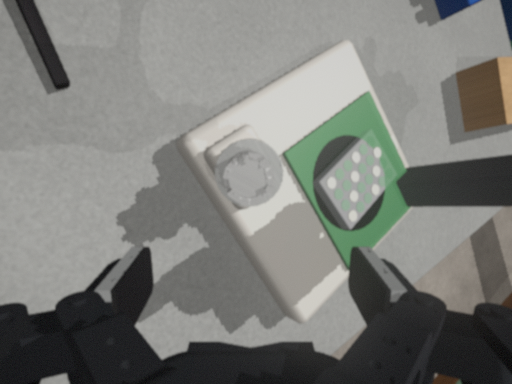

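Both views show the flange disc and toothed neck nearly face-on at (253,170) and (249,173); only small error. Fitting the flange circle.

```bash
python3 - <<'E'
import pickle
from h import *
out=pickle.load(open("port.pkl","rb"));ims=[]
for s,d in out:
    g=cv2.cvtColor(d["frame"],cv2.COLOR_RGB2GRAY);c=g[120:220,200:300];ims.append(cv2.resize(c,(400,400),interpolation=cv2.INTER_CUBIC))
    f=d["frame"].astype(int);w=f[120:220,200:300]
    print((w[...,0]-w[...,2])[::12,::12])
    print(w.mean(2).astype(int)[::12,::12])
cv2.imwrite("pics/pc.png",np.hstack(ims))
E
```

```text
[[10 11 11 10 10  8 10  9  3]
 [ 5 10 10 11  6 10  8 10  7]
 [-6 10  8  2  2  3  3 10  9]
 [-5 -2  3  3  3  2  3  7  8]
 [-7  9  1  3  3  3  2  3  9]
 [10  9  2  3  4  3  3  7 10]
 [10 10  9  3  4  3  3 11 10]
 [ 9  9  9 10  8 10  9  2  3]
 [11 10 10  9  4  4  3  3  2]]
[[208 209 209 209 209 122 154 121 111]
 [105 208 209 170 210 160 117 143 112]
 [130 178 209 170 168 148 139 147 119]
 [132 100 170 164 169 170 126 114 149]
 [133 187 172 143 169 168 134 141 147]
 [210 210 169 159 170 169 168 152 204]
 [211 210 208 169 172 142 162 198 193]
 [210 211 210 211 200 203 185 161 164]
 [211 210 209 187 161 161 163 163 162]]
[[ 3 10  9  4  5  5  5  5  4]
 [10 10 11 10  7  5  5  5  5]
 [ 4 10 10  3  3  2  5  5 -1]
 [ 9  8  2  3  4  3  2  2 -7]
 [ 9  7  2  3  3  3  2  5 -5]
 [ 8  9  2  3  3  3  3  7  7]
 [ 4  8  2  2  2  2  3  8  7]
 [ 3  5 10  6  3  6  6  7 10]
 [ 2  3  7 11  7  7  8 10  9]]
[[150 171 205 207 208 207 209 208 207]
 [189 199 200 171 206 207 209 208 207]
 [206 176 191 161 166 166 207 208 121]
 [150 137 151 129 159 160 167  96 133]
 [130 102 136 166 166 159 164 203 130]
 [102 146 133 165 162 166 163 206 130]
 [113 110 137 163 163 142 163 207 206]
 [108 107 135 120 166 185 206 206 153]
 [110 111 104 180 206 207 206 153 153]]
```

View pics/pc.png

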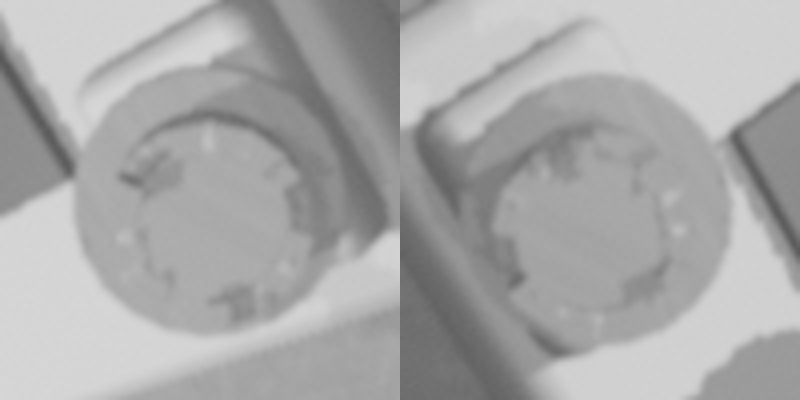

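```bash
cat > port.py <<'E'
import pickle
from h import *
from scipy.optimize import least_squares
out=pickle.load(open("port.pkl","rb"));rays=[];ims=[]
for (s,d),c0 in zip(out,[(252.7,170.2),(249,172.2)]):
    f=cv2.GaussianBlur(d["frame"],(0,0),1.2).astype(float);m=np.abs((f[...,0]-f[...,2])/f.mean(2)*165-2.7)<2.2
    yy,xx=np.mgrid[:384,:512];m&=np.hypot(xx-c0[0],yy-c0[1])<42
    m=cv2.morphologyEx(m.astype(np.uint8),cv2.MORPH_OPEN,np.ones((5,5)))
    cs,_=cv2.findContours(m,0,cv2.CHAIN_APPROX_NONE);c=max(cs,key=cv2.contourArea)[:,0].astype(float)
    c=c[np.abs(np.hypot(*(c-c0).T)-34)<4]
    r=least_squares(lambda p:np.hypot(c[:,0]-p[0],c[:,1]-p[1])-p[2],[*c0,34],loss='soft_l1',f_scale=.4).x
    print(r,len(c),cv2.fitEllipse(c.astype(np.float32)))
    im=cv2.resize(d["frame"][120:220,200:300,::-1],(400,400));
    for p in c: cv2.circle(im,tuple(int(x) for x in (p-[200,120]+.5)*4),1,(0,0,255),-1)
    cv2.circle(im,tuple(int(x) for x in (r[:2]-[200,120]+.5)*4),int(r[2]*4),(255,0,0),1);ims.append(im)
    cam=proj_setup(d,T(s));rays.append((ray(cam,*r[:2]),cam,r))
cv2.imwrite("pics/pf.png",np.hstack(ims))
yaw=np.radians(10);a=axis(yaw)
# intersect each with plane z=flange height
F=[]
for (o,v),cam,r in rays:
    P=o+v*(.135-.0275*a[2]-o[2])/v[2];F.append(P);print("flange",P)
F=np.mean(F,0);print("mouth",F+.0275*a)
E
python3 port.py
```

```text
[251.40549411 169.23529676  33.04045383] 200 ((251.26223754882812, 168.9817657470703), (65.30504608154297, 67.65221405029297), 148.38284301757812)
[249.70683019 172.45138468  33.1963205 ] 194 ((249.86912536621094, 172.15782165527344), (66.17457580566406, 67.45694732666016), 58.33111572265625)
flange [ 0.66930444 -0.01692914  0.11167868]
flange [ 0.66714582 -0.01497663  0.11167868]
mouth [ 0.67075567 -0.03030427  0.135     ]
```

View pics/pf.png

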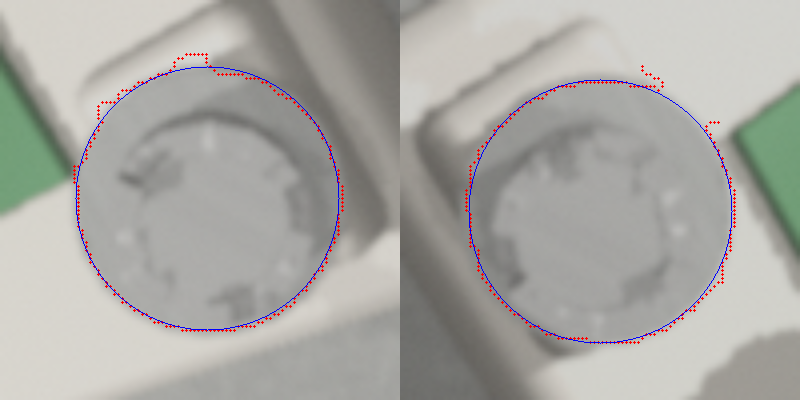

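```bash
cat > yaw.py <<'E'
import pickle
from h import *
out=pickle.load(open("port.pkl","rb"))
for s,d in out:
    f=d["frame"].astype(int);m=((f[...,1]-f[...,0]>25)&(f[...,1]-f[...,2]>15)).astype(np.uint8);m[230:]=m[230:]*(s["joints"][5]<0)
    m=cv2.morphologyEx(m,cv2.MORPH_CLOSE,np.ones((3,3)));cs,_=cv2.findContours(m,0,cv2.CHAIN_APPROX_NONE);c=max(cs,key=cv2.contourArea)
    cam=proj_setup(d,T(s));P=np.array([plane(cam,u,v,.058)[:2] for u,v in c[:,0]],np.float32)
    for u,v in cv2.approxPolyDP(cv2.convexHull(c),5,True)[:,0]: print((u,v),plane(cam,u,v,.058)[:2])
    r=cv2.minAreaRect(P*1000);print(r)
    h=cv2.convexHull(P*1000)[:,0];e=np.roll(h,-1,0)-h;L=np.hypot(*e.T)
    A=np.degrees(np.arctan2(e[:,1],e[:,0]))
    for i in np.where(L>50)[0]: print("edge",L[i],A[i])
E
python3 yaw.py
```

```text
(np.int32(128), np.int32(23)) [0.86130511 0.10793845]
(np.int32(216), np.int32(163)) [0.66964206 0.07070136]
(np.int32(143), np.int32(201)) [0.63493448 0.25192706]
(np.int32(89), np.int32(127)) [0.77447045 0.28298969]
(np.int32(74), np.int32(90)) [0.83029788 0.26974347]
((747.8201904296875, 180.73182678222656), (197.3870086669922, 191.2293701171875), 10.594712257385254)
edge 107.36288 100.5947
edge 57.377407 166.65222
edge 139.87303 -168.66002
edge 127.94707 -79.70668
edge 98.85138 10.225042
(np.int32(368), np.int32(92)) [0.63472306 0.25350743]
(np.int32(406), np.int32(170)) [0.77452974 0.2826564 ]
(np.int32(409), np.int32(207)) [0.83213382 0.26313743]
(np.int32(348), np.int32(266)) [0.8545695  0.10584592]
(np.int32(285), np.int32(152)) [0.6672587 0.072283 ]
((747.5429077148438, 180.96722412109375), (198.4727325439453, 190.11871337890625), 10.511551856994629)
edge 87.14278 -79.56804
edge 57.04462 92.82081
edge 89.78972 100.51155
edge 60.821205 161.28117
edge 123.15218 -168.8013
```

```bash
python3 - <<'E'
from cell import robot
from h import *
import pickle
out=[]
for y in(45,-135):
    robot.movep([.5255,-.384,.19],[np.pi,0,np.radians(y)]);robot.hold(.15)
    s=robot.sense();d=robot.get_image("wrist");out.append((s,d))
    c=proj_setup(d,T(s));print(y,s["t"],proj(c,[.5255,-.384,.095]))
    cv2.imwrite(f"pics/lamp{y}.png",d["frame"][:,:,::-1])
pickle.dump(out,open("lamp.pkl","wb"))
E
```

```text
45 7.5417 [247.77524877 185.89456381]
-135 10.5 [251.88639758 185.93419884]
```

View pics/lamp45.png

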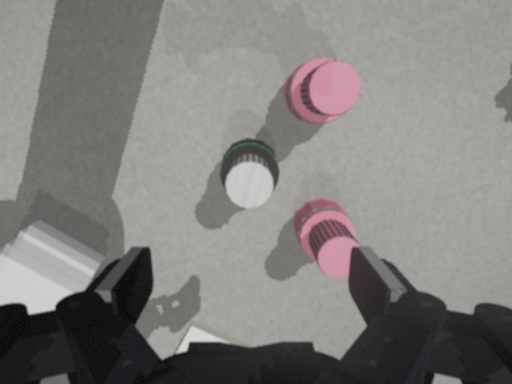

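View pics/lamp-135.png

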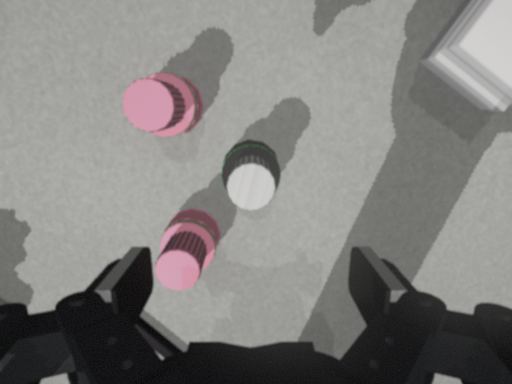

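Lamp top at (249,185) and (251,186), on prediction. Measure and grasp.

```bash
python3 - <<'E'
from cell import robot
from h import *
import pickle
L=[]
for (s,d),w in zip(pickle.load(open("lamp.pkl","rb")),[(249,185),(251,186)]):
    f=d["frame"].astype(int);m=((f.min(2)>150)&(f.max(2)-f.min(2)<20)).astype(np.uint8);k=np.zeros_like(m);cv2.circle(k,w,30,1,-1);m&=k
    m=cv2.morphologyEx(m,cv2.MORPH_OPEN,np.ones((5,5)))
    cs,_=cv2.findContours(m,0,2);c=max(cs,key=cv2.contourArea);(u,v),r=cv2.minEnclosingCircle(c);M=cv2.moments(c)
    p=(M['m10']/M['m00'],M['m01']/M['m00']);P=plane(proj_setup(d,T(s)),*p,.095);L.append(P);print(p,(u,v),r,P)
P=np.mean(L,0);print(P);np.save("lamp.npy",P)
Y=[np.pi,0,np.radians(-45)]
robot.movep([P[0],P[1],.15],Y)
robot.line_to([P[0],P[1],.056],Y,rate=.1,stop_force=15)
s=robot.sense();print(s["t"],s["position"],s["ft_force"])
robot.grip(0.0);s=robot.sense();print(s["t"],s["finger_gap"],s["position"],s["ft_force"],s["torque"])
r=robot.line_to([P[0],P[1],.12],Y,rate=.1);s=robot.sense();print(s["t"],s["finger_gap"],s["ft_force"],s["torque"])
d=robot.get_image("side");cv2.imwrite("pics/lift.png",cv2.resize(d["frame"][230:384,180:380,::-1],None,fx=3,fy=3))
E
```

```text
(250.7076249356002, 187.2327837884252) (250.92813110351562, 187.4545135498047) 27.199472427368164 [ 0.52813548 -0.38304767  0.095     ]
(251.93807841157664, 189.70940602389365) (252.3712615966797, 189.91786193847656) 27.19049072265625 [ 0.52308219 -0.38165107  0.095     ]
[ 0.52560883 -0.38234937  0.095     ]
13.0917 [ 0.52597352 -0.38265269  0.05665265] [-0.60403973  0.30745217  0.78346635]
13.8583 0.0004033216289498673 [ 0.52636276 -0.38278282  0.06103896] [-17.55475512  14.47043708  71.30428515] [2.6553136  3.02252619 0.03651569]
14.65 -0.0014223902957710283 [-0.77781283  0.4885946  -0.07195116] [-0.01404775  0.06065116  0.04853436]
```

View pics/lift.png

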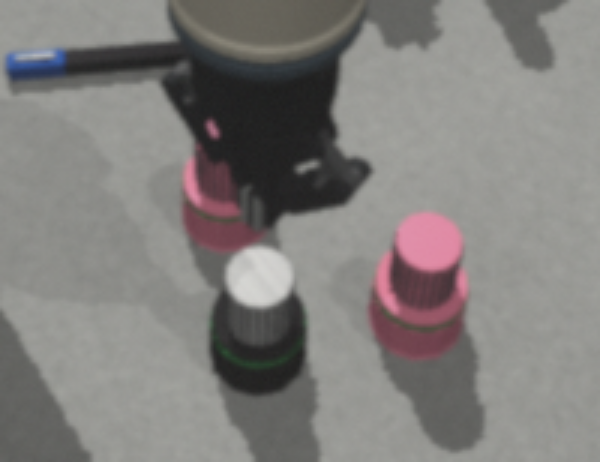

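```bash
python3 - <<'E'
from cell import robot
from h import *
s=robot.sense();print(s["joints"],s["position"],s["tcp_rot"],s["finger_gap"])
d=robot.get_image("side");c=proj_setup(d);u=proj(c,s["position"]);print(u)
im=cv2.resize(d["frame"][200:350,170:370,::-1],None,fx=4,fy=4,interpolation=cv2.INTER_CUBIC)
M=T(s)
for p,col in[((0,0,0),(0,0,255)),((.04,0,0),(0,255,255)),((-.04,0,0),(255,255,0)),((0,0,-.05),(255,0,255))]:
    v=(proj(c,M[:3,:3]@np.array(p)+M[:3,3])-[170,200])*4;cv2.circle(im,tuple(int(x) for x in v),4,col,-1)
cv2.imwrite("pics/l2.png",im)
d=robot.get_image("wrist");cv2.imwrite("pics/l3.png",d["frame"][:,:,::-1])
d=robot.get_image("scene");cv2.imwrite("pics/l4.png",cv2.resize(d["frame"][150:330,70:310,::-1],None,fx=3,fy=3,interpolation=cv2.INTER_CUBIC))
E
```

```text
[-7.20728163e-01  6.01323042e-01  1.36388436e+00  5.43068560e-06
  1.17782818e+00  6.46458649e-02] [ 0.52519562 -0.38198029  0.11905513] [ 3.14150444e+00  1.44023516e-03 -7.85376175e-01] -0.0022316397833252073
[266.41443735 313.0519967 ]
```

View pics/l2.png

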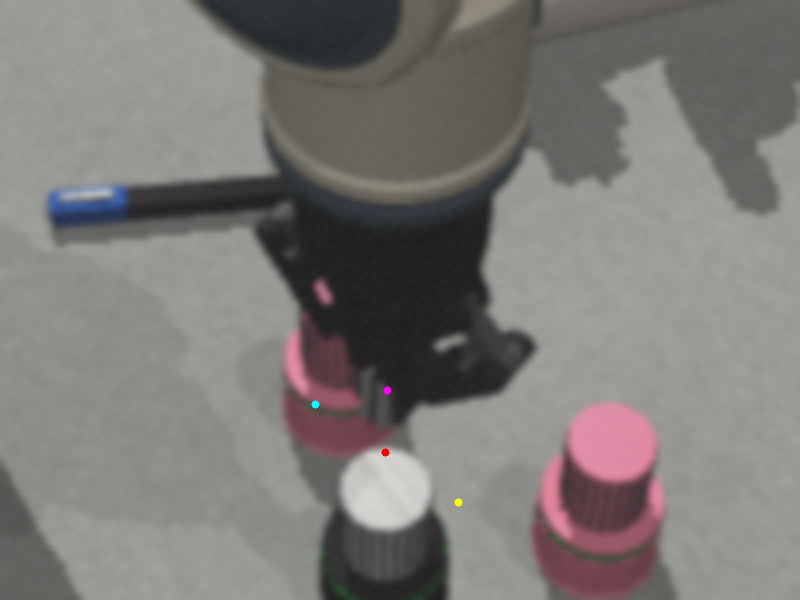

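View pics/l3.png

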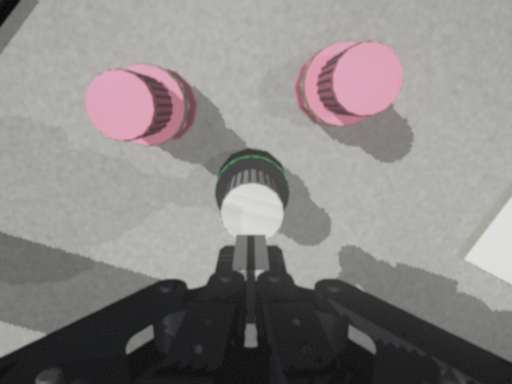

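View pics/l4.png

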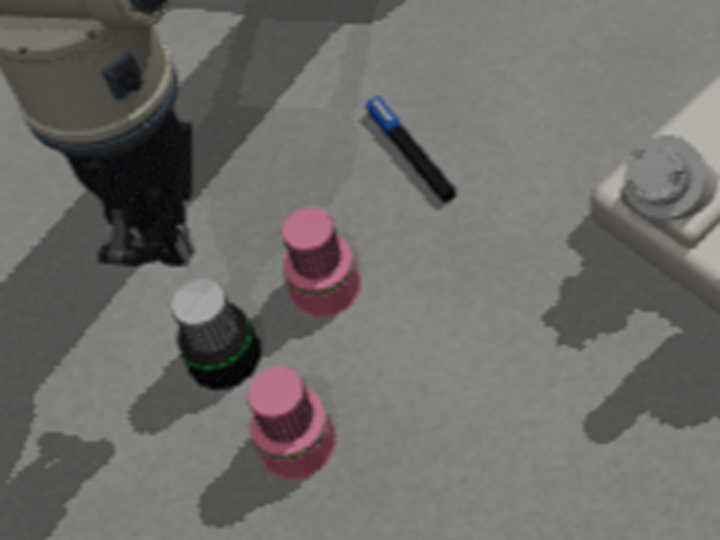

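The picture shows the shut fingertips at side (266,303), about 8–10 px behind the reported TCP at (266,313). The wrist view puts them about 40 mm short as well. With the shut fingers pressing on the lamp's top (z=0.095), the reported TCP was 0.061. So the real tips sit about 34 mm behind the reported TCP, and the lamp itself is untouched. I re-grasp lower to allow for that.

```bash
python3 - <<'E'
from cell import robot
from h import *
robot.grip(1.0)
s=robot.sense();d=robot.get_image("wrist");c=proj_setup(d,T(s));P=np.load("lamp.npy")
cv2.imwrite("pics/open.png",d["frame"][:,:,::-1]);print(s["t"],proj(c,P),s["finger_gap"])
Y=[np.pi,0,np.radians(-45)]
st=robot.line_to([P[0],P[1],.022],Y,rate=.1,stop_force=12)
s=robot.sense();print(st,s["t"],s["position"],s["ft_force"])
d=robot.get_image("side");cv2.imwrite("pics/dn.png",cv2.resize(d["frame"][234:384,170:370,::-1],None,fx=4,fy=4,interpolation=cv2.INTER_CUBIC))
d=robot.get_image("wrist");cv2.imwrite("pics/dnw.png",d["frame"][:,:,::-1])
E
```

```text
15.6333 [250.37043065 212.65938535] 0.9999089759197866
False 16.8167 [ 0.52596973 -0.3826318   0.02265103] [ 0.2973498  -0.27580436 -0.83607162]
```

View pics/dn.png

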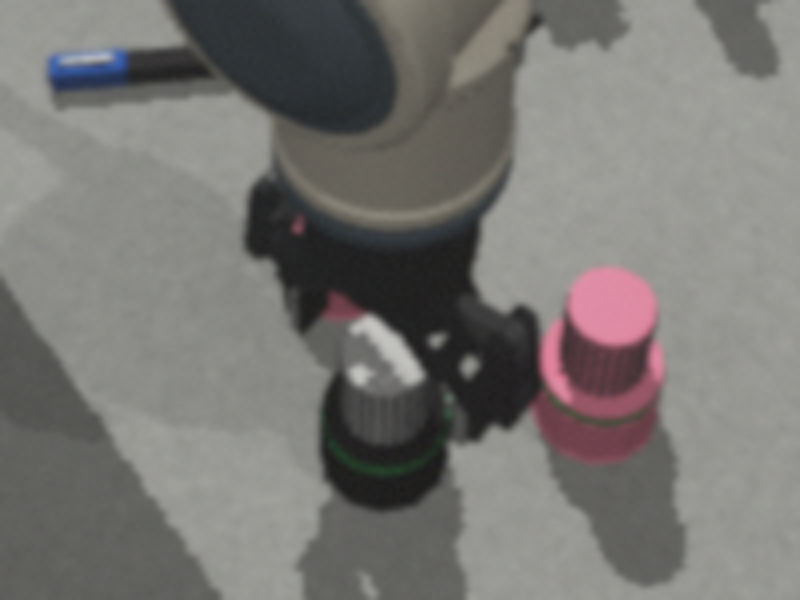

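View pics/dnw.png

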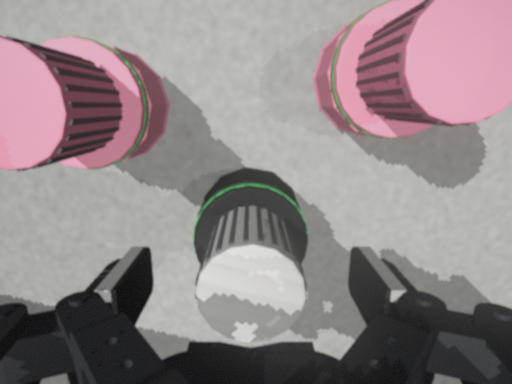

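The grip stands centred between the open fingers (wrist: lamp top (250,290), pads at columns 150 and 350). Closing.

```bash
python3 - <<'E'
from cell import robot
from h import *
P=np.load("lamp.npy");Y=[np.pi,0,np.radians(-45)]
robot.grip(0.0);s=robot.sense();print(s["t"],s["finger_gap"],s["position"],s["ft_force"],s["torque"])
if s["finger_gap"]>.3:
    robot.line_to([P[0],P[1],.10],Y,rate=.1);s=robot.sense();print(s["t"],s["finger_gap"],s["ft_force"],s["torque"])
d=robot.get_image("side");cv2.imwrite("pics/g.png",cv2.resize(d["frame"][204:354,170:370,::-1],None,fx=4,fy=4,interpolation=cv2.INTER_CUBIC))
d=robot.get_image("wrist");cv2.imwrite("pics/gw.png",d["frame"][:,:,::-1])
E
```

```text
17.3917 0.4732454688209489 [ 0.52557605 -0.38231132  0.02223296] [-2.05902362  1.93553427  5.20368907] [ 0.28913534  0.35035709 -0.01511348]
18.325 0.47811154861804867 [ 0.36609069 -0.11058292 -1.80762148] [ 0.01163652 -0.0309314   0.03132136]
```

View pics/g.png

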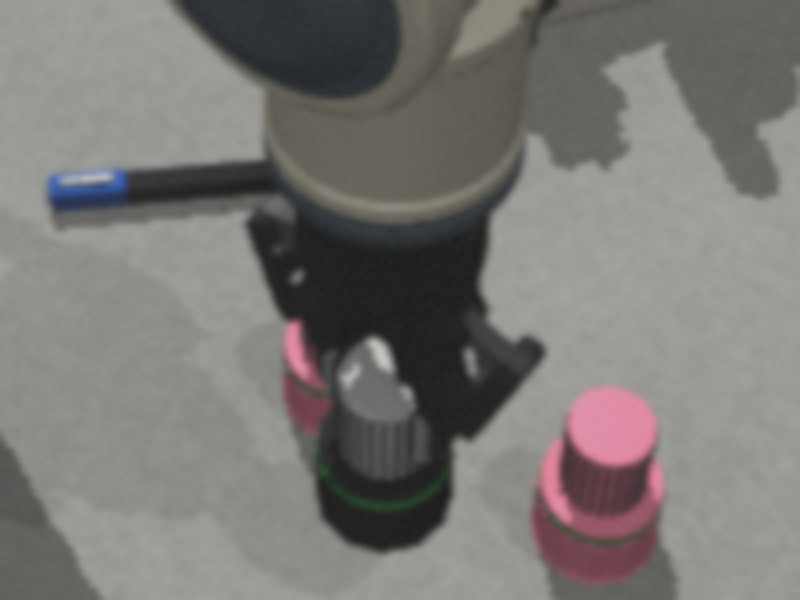

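View pics/gw.png

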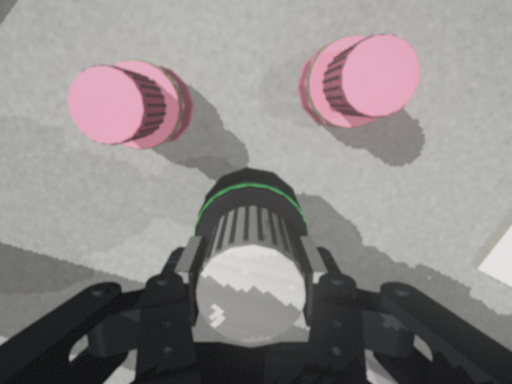

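Firmly held and upright (gap 0.475, i.e. about 41 mm). Carrying it to hover over the neck.

```bash
cat >> h.py <<'E'
YAW=np.radians(10.6);MO=np.array([.6708,-.0303,.135]);AX=axis(YAW);OFF=-.0253
PX=np.array([np.cos(YAW),np.sin(YAW),0]);PY=np.cross(AX,PX)
def tp(z,dx=0,dy=0): return MO+AX*(z+OFF)+PX*dx+PY*dy
def inport(s):
    """lamp_mid in port frame, assuming rigid grasp"""
    v=np.array(s["position"])-MO-AX*OFF; return np.array([v@PX,v@PY,v@AX])*1000
def fport(s): f=np.array(s["ft_force"]);return np.array([f@PX,f@PY,f@AX])
E
python3 - <<'E'
from cell import robot
from h import *
P=np.load("lamp.npy")
R=eul(portR(YAW,np.radians(-45)))
robot.line_to([P[0],P[1],.17],rate=.2)
robot.movep(tp(.085),R);robot.hold(.2);s=robot.sense();print(s["t"],inport(s),fport(s),s["joints"])
for n,(u,v) in{"scene":(292,190),"side":(302,170)}.items():
    d=robot.get_image(n);c=proj_setup(d);w=d["frame"][v-50:v+50,u-65:u+65,::-1]
    im=cv2.resize(w,None,fx=4,fy=4,interpolation=cv2.INTER_CUBIC)
    for z in(-.0275,0,.0375,.085,.1325): cv2.circle(im,tuple(int(x) for x in (proj(c,MO+AX*z)-[u-65,v-50])*4),3,(0,0,255),-1)
    cv2.imwrite(f"pics/hov_{n}.png",im)
E
```

```text
20.375 [-0.32788299 -0.61307023 85.65971706] [-0.07006738 -1.16259299 -1.61688334] [-0.42437408  0.74123807  1.03667546  0.4531867   1.69248154  0.15719564]
```

View pics/hov_scene.png

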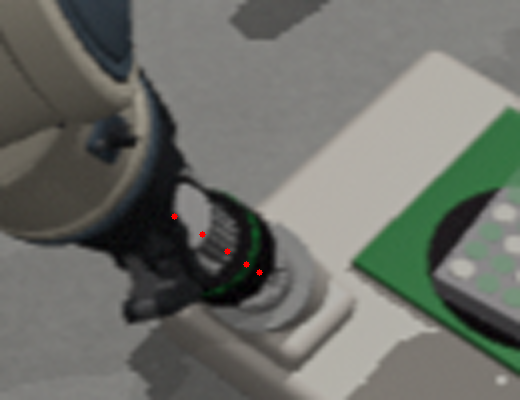

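View pics/hov_side.png

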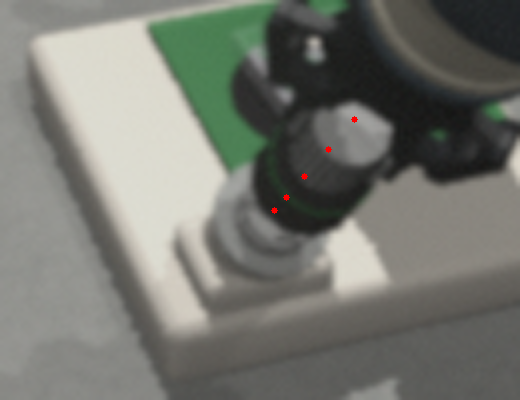

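The lamp hovers coaxially with the neck in both views. Descending with light force.

```bash
python3 - <<'E'
from cell import robot
from h import *
R=eul(portR(YAW,np.radians(-45)))
robot.line_to(tp(.052),R,rate=.08)
s=robot.sense();f0=fport(s);print(s["t"],inport(s),f0)
st=robot.line_to(tp(.030),R,rate=.025,stop_force=8)
s=robot.sense();print(st,s["t"],inport(s),fport(s),s["torque"])
E
```

```text
21.0417 [ 0.06790888  0.10677217 51.9515295 ] [ 0.81776376 -1.74774613 -1.8994412 ]
False 22.075 [ 6.17986080e-02 -2.21049180e-02  3.01640015e+01] [ 0.19929964 -0.98795785 -2.81078012] [-0.52035497 -0.06754708  0.06518942]
```

```bash
python3 - <<'E'
from cell import robot
from h import *
for n,(u,v) in{"scene":(292,200),"side":(302,175)}.items():
    d=robot.get_image(n);w=d["frame"][v-38:v+37,u-50:u+50,::-1]
    cv2.imwrite(f"pics/dn_{n}.png",cv2.resize(w,None,fx=6,fy=6,interpolation=cv2.INTER_CUBIC))
E
```

```text
(no output)
```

View pics/dn_scene.png

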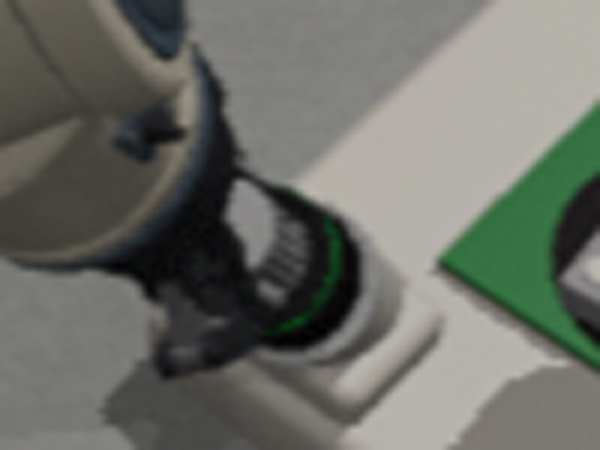

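View pics/dn_side.png

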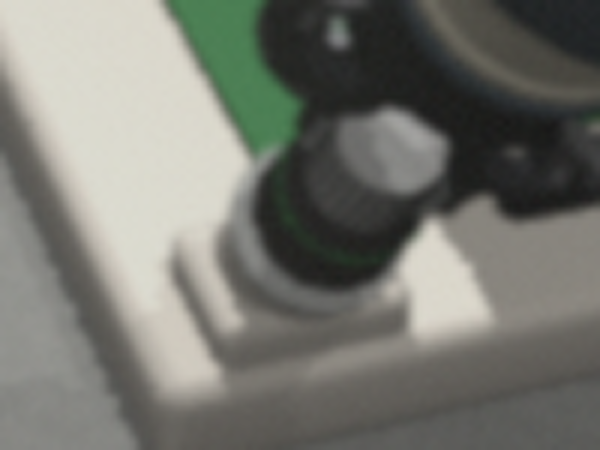

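Both views show the skirt down over the neck and centred on the flange, yet no contact at nominal z=30. Easing further with a low force stop.

```bash
python3 - <<'E'
from cell import robot
from h import *
R=eul(portR(YAW,np.radians(-45)))
st=robot.line_to(tp(.0225),R,rate=.012,stop_force=7)
s=robot.sense();print(st,s["t"],inport(s),fport(s),s["torque"],s["finger_gap"])
E
```

```text
True 22.5667 [ 0.10493309 -0.19048214 27.01629162] [-0.76801189  0.92352538  6.75346052] [-0.12379498  0.22743233  0.12956061] 0.47314267243862795
```

It stops at z≈27, matching "dropped into the thread start" (26) and 8 mm off the crest level (35), so the pins likely met the gaps directly. I test this with a gentle clockwise turn, watching torque and z.

```bash
cat >> h.py <<'E'
def step(robot,phi,z,dx=0,dy=0,joint=True):
    p=tp(z,dx,dy);R=eul(portR(YAW,np.radians(phi)))
    robot.movep(p,R)
    s=robot.sense();print(f"{s['t']:.2f} phi {phi:.0f} cmd {z*1000:.2f} pos",np.round(inport(s),2),"F",np.round(fport(s),1),"Taxis %.2f"%(np.array(s["torque"])@AX),"q6 %.3f g %.3f"%(s["joints"][5],s["finger_gap"]))
    return s
E
python3 - <<'E'
from cell import robot
from h import *
z=.0265
for phi in(-50,-56,-62,-68):
    s=step(robot,phi,z)
    if abs(np.array(s["torque"])@AX)>1.2 or np.abs(fport(s)).max()>20: break
E
```

```text
22.82 phi -50 cmd 26.50 pos [ 0.27  0.04 27.06] F [-0.4 -0.2  7.4] Taxis -0.11 q6 0.220 g 0.478
23.07 phi -56 cmd 26.50 pos [ 0.36 -0.05 27.06] F [-0.1 -0.8  6.6] Taxis -0.14 q6 0.324 g 0.480
23.32 phi -62 cmd 26.50 pos [ 0.39 -0.05 27.06] F [ 0.3 -1.5  6.5] Taxis -0.14 q6 0.429 g 0.477
23.57 phi -68 cmd 26.50 pos [ 0.19 -0.   26.87] F [-1.5 -0.4  6.2] Taxis -0.10 q6 0.531 g 0.476
```

```bash
python3 - <<'E'
from cell import robot
from h import *
z=.0263
for phi in range(-74,-140,-6):
    s=step(robot,phi,z)
    if abs(np.array(s["torque"])@AX)>1.5 or np.abs(fport(s)).max()>25: break
    z=min(z,inport(s)[2]/1000-.0006)
E
```

```text
23.82 phi -74 cmd 26.30 pos [ 0.04 -0.18 26.41] F [-0.8 -2.1  4.3] Taxis -0.05 q6 0.635 g 0.472
24.07 phi -80 cmd 25.81 pos [-2.000e-02 -1.700e-01  2.585e+01] F [-0.7 -2.9  4.3] Taxis -0.16 q6 0.739 g 0.475
24.32 phi -86 cmd 25.25 pos [-0.12 -0.22 25.28] F [-1.1 -3.8  5. ] Taxis -0.14 q6 0.844 g 0.476
24.57 phi -92 cmd 24.68 pos [-0.08 -0.3  24.72] F [-0.6 -3.6  4.3] Taxis -0.13 q6 0.948 g 0.476
24.82 phi -98 cmd 24.12 pos [-1.000e-02 -3.600e-01  2.414e+01] F [-0.9 -3.7  4.4] Taxis -0.08 q6 1.052 g 0.477
25.07 phi -104 cmd 23.54 pos [-0.15 -0.39 23.56] F [-0.3 -4.9  4.4] Taxis -0.18 q6 1.157 g 0.476
25.32 phi -110 cmd 22.96 pos [-0.2  -0.48 23.  ] F [-1.2 -4.7  5. ] Taxis -0.09 q6 1.262 g 0.479
25.57 phi -116 cmd 22.40 pos [-0.24 -0.54 22.4 ] F [-1.5 -5.1  4. ] Taxis -0.09 q6 1.366 g 0.477
25.82 phi -122 cmd 21.80 pos [-0.34 -0.61 21.75] F [-2.  -7.   4.9] Taxis -0.07 q6 1.471 g 0.477
26.07 phi -128 cmd 21.15 pos [-0.15 -0.82 21.33] F [-1.3 -6.5  5.3] Taxis -0.19 q6 1.575 g 0.479
26.32 phi -134 cmd 20.73 pos [-0.36 -1.71 21.24] F [ -4.5 -13.6   7.7] Taxis 0.57 q6 1.679 g 0.474
```

Confirmed: z falls about 0.095 mm per degree, which is the 6 mm per 66° thread. Near the stop now; a small further turn to confirm the end.

```bash
python3 - <<'E'
from cell import robot
from h import *
s=step(robot,-134,.0208,0,-.0008)
for phi in(-137,-140):
    s=step(robot,phi,.0206,0,-.0008)
    if abs(np.array(s["torque"])@AX)>2 or np.abs(fport(s)).max()>25: break
for n,(u,v) in{"scene":(292,200),"side":(302,175)}.items():
    d=robot.get_image(n);w=d["frame"][v-38:v+37,u-50:u+50,::-1]
    cv2.imwrite(f"pics/home_{n}.png",cv2.resize(w,None,fx=6,fy=6,interpolation=cv2.INTER_CUBIC))
E
```

```text
26.57 phi -134 cmd 20.80 pos [-0.29 -1.96 21.21] F [-3.5 -8.8  8.4] Taxis 0.60 q6 1.677 g 0.472
26.82 phi -137 cmd 20.60 pos [ 0.03 -1.86 21.19] F [-1.8 -9.4  8.6] Taxis 0.44 q6 1.730 g 0.473
27.07 phi -140 cmd 20.60 pos [-0.13 -2.04 21.28] F [-3.4 -8.6  9.9] Taxis 0.84 q6 1.782 g 0.483
```

View pics/home_side.png

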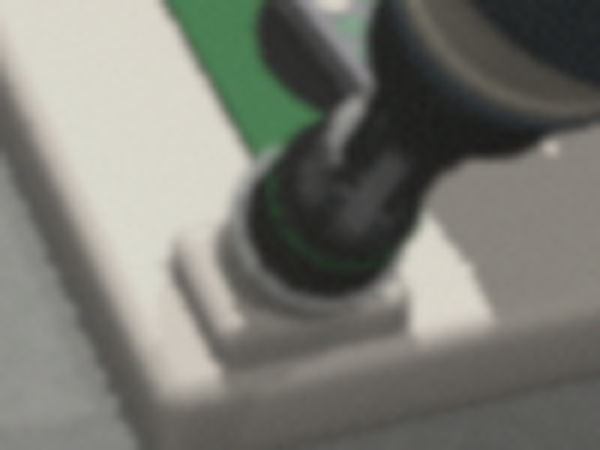

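View pics/home_scene.png

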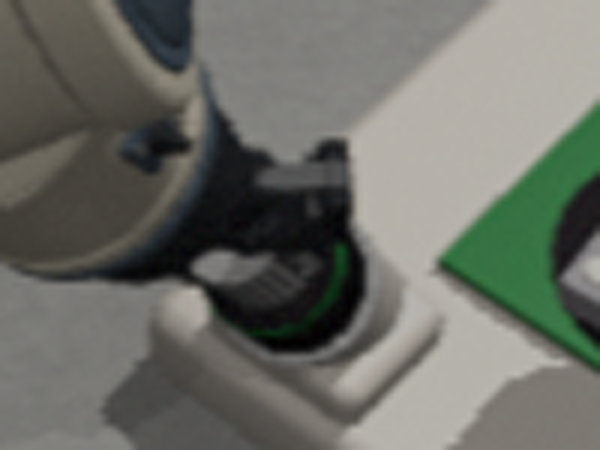

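```bash
python3 - <<'E'
from cell import robot
from h import *
s=step(robot,-146,.0206,0,-.0015)
s=step(robot,-150,.0206,0,-.0015)
# relax, then open
s=step(robot,-148,.0212,0,-.0015)
robot.grip(1.0);robot.hold(.2);s=robot.sense();print(s["t"],s["finger_gap"],fport(s),inport(s))
for n,(u,v) in{"scene":(292,200),"side":(302,175)}.items():
    d=robot.get_image(n);w=d["frame"][v-38:v+37,u-50:u+50,::-1]
    cv2.imwrite(f"pics/rel_{n}.png",cv2.resize(w,None,fx=6,fy=6,interpolation=cv2.INTER_CUBIC))
E
```

```text
27.42 phi -146 cmd 20.60 pos [-0.26 -2.18 21.13] F [-2.4 -6.5  9.6] Taxis 0.62 q6 1.887 g 0.476
27.67 phi -150 cmd 20.60 pos [-0.39 -2.07 21.06] F [-5.3 -5.8  9.1] Taxis 0.73 q6 1.956 g 0.480
27.92 phi -148 cmd 21.20 pos [-0.24 -1.88 21.24] F [-2.2 -4.8  5.4] Taxis 0.28 q6 1.922 g 0.476
28.625 0.9994301939838967 [ 0.17750012 -0.4120798   0.61924803] [ 1.03101906e-02 -1.45738409e+00  2.11996010e+01]
```

View pics/rel_side.png

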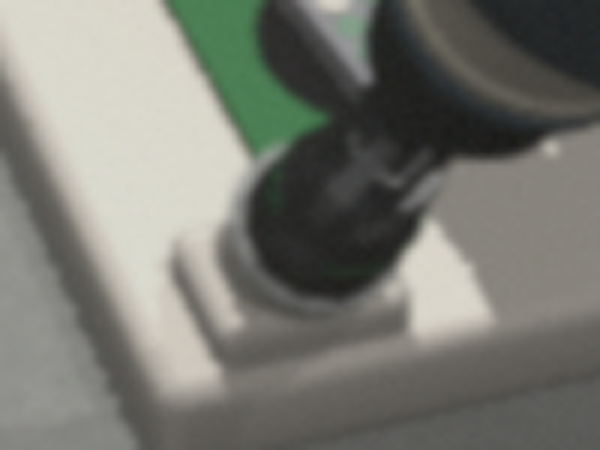

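```bash
python3 - <<'E'
from cell import robot
from h import *
R=eul(portR(YAW,np.radians(-148)))
st=robot.line_to(tp(.14,0,-.0015),R,rate=.12);
robot.movep(tp(.17),eul(portR(YAW,np.radians(-120))));robot.hold(.2)
s=robot.sense();d=robot.get_image("wrist");c=proj_setup(d,T(s));print(s["t"],fport(s),proj(c,MO+AX*.0675),proj(c,MO-AX*.0275))
cv2.imwrite("pics/finw.png",d["frame"][:,:,::-1]);cv2.imwrite("pics/finc.png",cv2.resize(d["frame"][110:240,180:320,::-1],None,fx=4,fy=4,interpolation=cv2.INTER_CUBIC))
for n,(u,v) in{"scene":(292,200),"side":(302,175)}.items():
    d=robot.get_image(n);w=d["frame"][v-38:v+37,u-50:u+50,::-1]
    cv2.imwrite(f"pics/fin_{n}.png",cv2.resize(w,None,fx=6,fy=6,interpolation=cv2.INTER_CUBIC))
    cv2.imwrite(f"pics/fin_{n}_full.png",d["frame"][:,:,::-1])
E
```

```text
30.6083 [-0.37612993  0.6222827  -0.69798705] [252.27375002 191.53935669] [251.88803626 169.46940411]
```

View pics/finc.png

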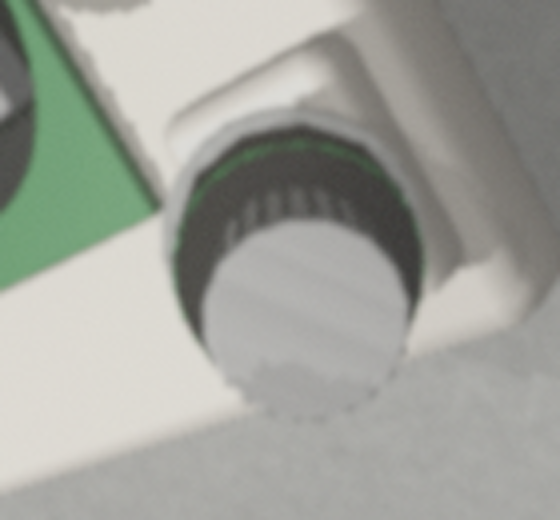

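View pics/fin_side.png

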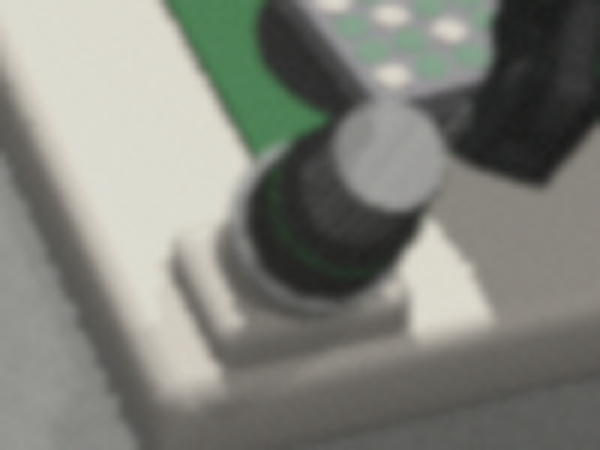

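View pics/fin_scene.png

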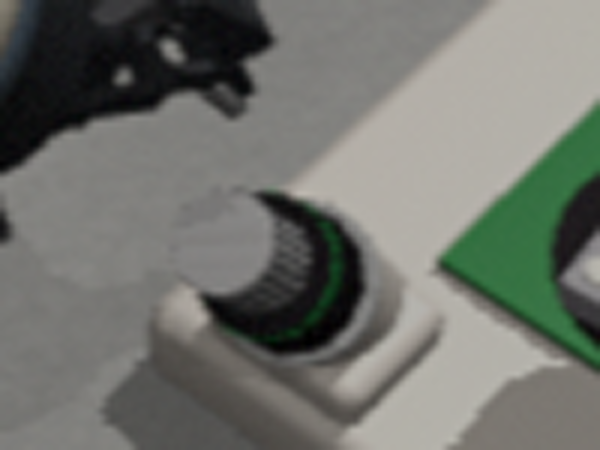

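View pics/fin_side_full.png

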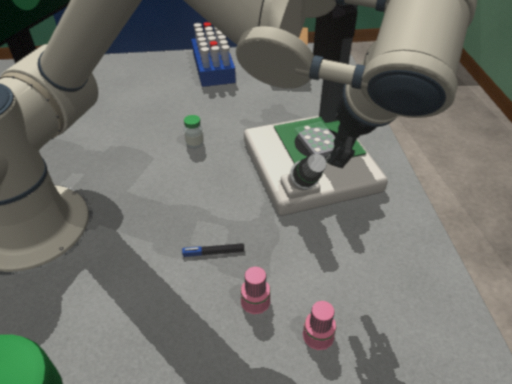

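Lamp is seated on the flange, with the bystanders in place. One 180° counter-view pair cancels camera bias, so I check tilt and height from the top disc.

```bash
python3 - <<'E'
from cell import robot
from h import *
V=[];ims=[];Ds=[]
for phi in(-120,60):
    if phi==60: robot.movep(tp(.17),eul(portR(YAW,np.radians(60))));robot.hold(.2)
    s=robot.sense();d=robot.get_image("wrist");c=proj_setup(d,T(s))
    g=d["frame"].astype(int);w=cv2.cvtColor(d["frame"],cv2.COLOR_RGB2GRAY)
    e=proj(c,MO+AX*.0675);x,y=int(e[0]),int(e[1])
    ims.append(cv2.resize(d["frame"][y-65:y+65,x-65:x+65,::-1],(400,400),interpolation=cv2.INTER_CUBIC))
    print(s["t"],phi,e,(x-65,y-65));V.append((s,{k:d[k] for k in d}))
import pickle;pickle.dump(V,open("fin.pkl","wb"));cv2.imwrite("pics/fin2.png",np.hstack(ims))
E
```

```text
30.7583 -120 [252.31471087 191.58248588] (187, 126)
33.7667 60 [248.4441948  190.88809243] (183, 125)
```

View pics/fin2.png

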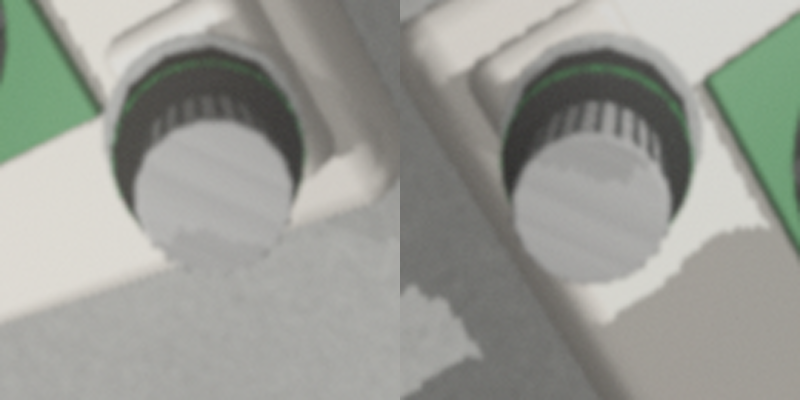

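```bash
python3 - <<'E'
import pickle
from h import *
V=pickle.load(open("fin.pkl","rb"));r=[]
for (s,d),(u,v) in zip(V,[(255.9,189.2),(244.9,192.6)]):
    o,q=ray(proj_setup(d,T(s)),u,v);t=((MO+AX*.0675-o)@AX)/(q@AX);P=o+q*t-MO;r.append([P@PX,P@PY]);
print(np.array(r)*1000,np.mean(r,0)*1000)
rr=np.array([[.66930444,-.01692914,.11167868],[.66714582,-.01497663,.11167868]])-(MO-AX*.0275)
print(rr@PX*1000,rr@PY*1000)
E
```

```text
[[ 0.27470367 -3.50715061]
 [-0.19756676 -3.21426267]] [ 0.03856846 -3.36070664]
[ 0.98954897 -0.77306809] [-0.97947595  0.98483425]
```

Bias-cancelled, the top sits about 3.4 mm downhill (y), roughly 2° lean. That is within limits but with little margin. I have time for one re-grip with the jaws across that direction, straightening it and snugging it clockwise.

```bash
python3 - <<'E'
from cell import robot
from h import *
R=eul(portR(YAW,np.radians(-90)))
robot.movep(tp(.14),R)
st=robot.line_to(tp(.0225,0,-.0005),R,rate=.12,stop_force=12);s=robot.sense();print(st,s["t"],inport(s),fport(s))
if not st:
    robot.grip(0.0);s=robot.sense();print(s["t"],s["finger_gap"],inport(s),fport(s),np.array(s["torque"])@AX)
    for phi in(-96,-102,-108):
        s=step(robot,phi,.0217,0,-.0005)
        if np.abs(fport(s)).max()>30: break
E
```

```text
False 37.2583 [ 0.35932078 -0.64985673 23.32562434] [ 0.05354456 -0.25995394 -0.23354393]
37.7417 0.47566270440551295 [ 0.21336162 -0.57103571 22.941426  ] [-0.16373347  0.32973595  5.47443917] 0.03594675231781266
37.99 phi -96 cmd 21.70 pos [ 0.9  -1.09 22.52] F [ 3.1 -2.7  6. ] Taxis 0.26 q6 1.024 g 0.482
38.24 phi -102 cmd 21.70 pos [ 0.46 -1.36 22.43] F [ 0.1 -5.4  6.6] Taxis 0.56 q6 1.128 g 0.478
38.49 phi -108 cmd 21.70 pos [ 0.45 -1.6  22.42] F [ 0.4 -6.9  6.2] Taxis 0.46 q6 1.233 g 0.475
```

Torque builds at once with no further draw-in: it is at the thread's end. Ease off the torque, centre, release and re-measure.

```bash
python3 - <<'E'
from cell import robot
from h import *
import pickle
s=step(robot,-107,.0217,0,.001)
s=step(robot,-106,.0217,0,.0012)
robot.grip(1.0);robot.hold(.2);s=robot.sense();print(s["t"],fport(s),inport(s))
robot.line_to(tp(.14),eul(portR(YAW,np.radians(-106))),rate=.15)
V=[];ims=[]
for phi in(-120,60):
    robot.movep(tp(.17),eul(portR(YAW,np.radians(phi))));robot.hold(.15)
    s=robot.sense();d=robot.get_image("wrist");c=proj_setup(d,T(s))
    e=proj(c,MO+AX*.0675);x,y=int(e[0]),int(e[1])
    ims.append(cv2.resize(d["frame"][y-65:y+65,x-65:x+65,::-1],(400,400),interpolation=cv2.INTER_CUBIC))
    print(s["t"],phi,e,(x-65,y-65));V.append((s,d))
pickle.dump(V,open("fin3.pkl","wb"));cv2.imwrite("pics/fin3.png",np.hstack(ims))
E
```

```text
38.74 phi -107 cmd 21.70 pos [ 0.39 -0.89 22.42] F [  0.7 -10.8   4.7] Taxis 0.50 q6 1.216 g 0.474
38.99 phi -106 cmd 21.70 pos [ 0.44 -0.63 22.41] F [ -0.  -10.8   5.1] Taxis 0.33 q6 1.199 g 0.476
39.7 [ 0.41943931  0.1171128  -0.36401063] [9.86742143e-04 1.22886169e+00 2.16686243e+01]
41.1583 -120 [252.33022479 191.4683424 ] (187, 126)
44.1167 60 [248.41857048 190.88698335] (183, 125)
```

View pics/fin3.png

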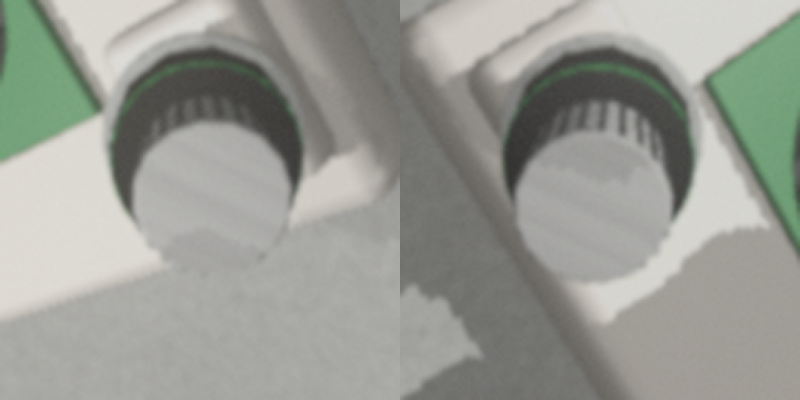

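```bash
python3 - <<'E'
import pickle
from h import *
V=pickle.load(open("fin3.pkl","rb"));r=[]
for (s,d),(u,v) in zip(V,[(187+212/3.077-.5,126+197/3.077-.5),(183+194/3.077-.5,125+208/3.077-.5)]):
    o,q=ray(proj_setup(d,T(s)),u,v);t=((MO+AX*.0675-o)@AX)/(q@AX);P=o+q*t-MO;r.append([P@PX,P@PY])
print(np.array(r)*1000,np.mean(r,0)*1000)
a=cv2.imread("pics/side0.png");from cell import robot
b=robot.get_image("side")["frame"][:,:,::-1]
for n,(x0,x1,y0,y1) in {"jar":(175,215,105,155),"marker":(175,250,235,262)}.items(): print(n,np.abs(a[y0:y1,x0:x1].astype(int)-b[y0:y1,x0:x1]).mean())
robot.finish_job();print(robot.sense()["t"])
E
```

```text
[[ 0.17738305 -2.94937196]
 [-0.28699138 -2.52847691]] [-0.05480417 -2.73892444]
jar 7.2575
marker 4.289218106995885
the job is handed in; nothing more can be done
the job is handed in; nothing more can be done
```

The lamp is screwed home on the port, released, and the job is handed in at about 44 s of the 64 s. No verdict was reported.

**What happened**
- **Grasp:** The first grasp missed. The real fingertips sit about 34 mm behind the reported TCP, so the shut fingers pressed on the lamp's top with about 71 N. The second grasp, taken lower, held.
- **Thread start:** I set the lamp squarely over the neck. No contact came at the crest level (35 mm). The lamp first stopped at about 27 mm, the level of the thread starts. I took that to mean the pins had met the gaps directly, so I did not turn it backwards.
- **Screwing in:** Turning it clockwise drew it in about 5.9 mm over about 67° at roughly 5 N. Then z stopped falling and the torque rose, so it is at the thread's end. I released, re-gripped once to straighten and snug it, and released again.

**Last checks**
- **Height:** The tool reading at home was about 21.2 mm. The same reading was about 1 mm high at the thread start, so the true height is about 20.2 mm.
- **Lean:** The lamp's top is about 2.7 mm downhill of my estimated port axis, down from 3.4 mm before the re-grip. That is about 1.6° of lean and puts lamp_mid about 1.4 mm off the axis. Both are within limits, but not perfectly centred; part of it may be error in my port estimate.
- **Second grip:** The tool z reading was about 1.2 mm higher than in the first grip (22.4 mm). I put that down to a different grasp height and did not check it separately.
- **Bystanders:** In the pictures after the first release, before the re-grip, the jar, marker and plate all appeared in place. At hand-in I only compared the jar and marker regions with the start image. They differed a little in brightness (mean 7 and 4 grey levels), and I did not measure their positions. The plate was not compared.

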